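# Pop the tap filter cartridge and trap it

## Task

The used water filter cartridge has to come out of its sprung dock on the tap shelf: with one fingertip press the round ejector button beside the slide fully down and keep it down, while your other finger stands over the slide in front of the cartridge, so that the cartridge pops forward against it and is trapped while it still stands on the slide, never running off the end. Do not lift the cartridge, and leave the other things on the shelf where they are. Finish while holding: one finger keeping the button down, the other keeping the cartridge stopped.

Things in the scene. Friction and masses are not known exactly. Their poses are not given: they have to be found in the camera images.
- dock: fixed steel filter dock, a raised channel 205 mm long, 62 wide, a hood over its rear, a button block (44 x 40 mm, 34 high) on one side. Origin on the shelf surface, on the channel's centre line under the parked cartridge's front face. -x: the way the cartridge pops out; +y: the side with the button; z up. Side rails (y = +-29 mm) reach 40 mm above the shelf, the hood (x = 80 to 150 mm) 82 mm
- slide_end (a point): the open front end of the slide: on the slide floor's centre line, 30 mm above the shelf, 55 mm ahead of the parked cartridge's front face (dock x = -55 mm). The cartridge falls off here if nothing stops it. From above the slide ahead of the cartridge is open to a finger
- pusher (a joint): travel of the sprung pusher behind the cartridge: about 0 when parked, up to 0.085 m; it pushes the cartridge to dock -x with about 3 N, at about 0.1 m/s when free, far enough to push it off the slide's end
- button_top (a point): centre of the top of the black round ejector button, 28 mm diameter, pressed straight down; at dock x = -36, y = +55 mm; 56 mm above the shelf when up, 46 when fully down. A second fingertip level with it, over the slide's centre line (55 mm away along dock -y), then is 16 mm above the slide floor, clear of the rails, and faces the upper 24 mm of the cartridge's flat front
- eject (a joint): travel of the ejector button: 0 up, 0.010 m fully down; springs back when let go (2 N rising to 4 N, and about 3 N more until the catch lets go at about 7 mm). It carries the catch, a steel plate 24 mm wide that stands 7 mm above the slide floor just ahead of the parked cartridge
- cartridge: loose white plastic filter cartridge, a block 60 mm long (dock x), 50 wide, 40 high, with a fin 12 mm high along the middle of its top; 0.1 kg. Origin at the centre of its underside: at dock x = +30 mm, z = 30 mm when parked; about x = +4 mm when stopped by a 20 mm wide finger level with the button
- jug: stainless steel jug, 130 mm high, 100 across, with a side handle; origin at the centre of its underside; a bystander
- funnel: green plastic funnel standing on its 96 mm wide mouth, 105 mm high; origin at the centre of its underside; a bystander
- vase: short white ceramic vase, 105 mm high, 92 across; origin at the centre of its underside; a bystander
- nailbrush: wooden scrubbing brush, bristles down, 85 x 42 mm, 34 high; origin at the centre of its underside; a bystander
- coupling: brass hose coupling, 40 mm across, 44 high; origin at the centre of its underside; a bystander
- tin: steel tin, 66 mm across, 50 high; origin at the centre of its underside; a bystander
- turntable: fixed black turntable tray, 256 mm across, with a 32 mm high rim and three upright brushes up to 200 mm high; origin at the centre of its underside
There are look-alikes about, which are no part of the job. Leave any pink look-alike of the cartridge alone.

How it is judged:
At the end, for the whole second after the job is handed in: The button is held down (at least 7.5 of 10 mm) while a finger touches the cartridge with more than 0.3 N; the cartridge is at rest and upright on the slide, popped forward by 12 to 45 mm from where it was parked (value of joint eject above 0.0075 m and x of cartridge in the frame of dock between -0.015 and 0.018 m and z of cartridge in the frame of dock between 0.026 and 0.034 m and contact force between the fingers and cartridge above 0.3 N and linear speed of cartridge below 0.01 m/s and angle between cartridge's own z axis and vertical below 0.1 rad); the arm keeps its last pose, push and grip.
It fails at once if the cartridge is lifted more than 6 mm off the slide (z of cartridge in the frame of dock above 0.036 m).
It fails at once if the cartridge slides away: more than 55 mm forward, or off the slide (x of cartridge in the frame of dock below -0.025 m or z of cartridge in the frame of dock below 0.022 m).
It fails at once if the cartridge tips over (angle between cartridge's own z axis and vertical above 0.3 rad).
It fails at once if another thing on the shelf is moved by more than 30 mm (distance of any of jug, funnel, vase, nailbrush, coupling, tin from where it was at the start of the episode above 0.03 m).
It fails at once if another thing on the shelf is knocked over (angle between any of jug, funnel, vase, nailbrush, coupling, tin's own z axis and vertical above 0.5 rad).
It also fails if it takes over 27 s, if anything falls off the work surface, if the arm or the gripper's body presses on something with over 40 N, if the wrist force passes 120 N, or if a joint passes its speed limit or range.

## Robot

A 7-joint arm with a two-finger parallel gripper is mounted at the origin on the work surface. World frame = base frame: x ahead of the robot, y to its left, z up, the work surface at z = 0. Lengths are in m, angles in rad, forces in N, time in s.
With the tool pointing down it reaches from about 0.425 to 0.925 m from the base axis. Payload 6.8 kg.
Tool frame: the origin (TCP) lies between the finger pads; the fingertips stand r.tip_extent ahead of it and the grasp point (between the pads) lies 5 mm behind it (r.tip_extent is the distance from the TCP to the fingertips, in m); y points along the fingers, x is the direction in which the jaws open and shut, and the axes are right-handed (so a half turn about y gives the same grasp; the last joint's range is limited). The gripper opens to 85 mm and grips with 20 to 120 N. Pads are 22 mm wide; open, the fingers measure 114 mm over their backs; the gripper's body (76 mm by 85 mm) begins 54 mm behind the grasp point. The pads swing forward as they close: fully open they stand 13 mm farther back than shut.
Start: joints at [-1.29, 0.477, 0.022, 1.555, -0.011, 1.109, -0.083], TCP at [0.256, 0.625, 0.245] pointing down, gripper open.
Joint ranges: [-2.96, 2.96], [-0.34, 2.1], [-1.41, 1.46], [0.24, 2.44], [-1.37, 4.51], [0.17, 1.92], [-2.96, 2.96]. Speed limits (rad/s): [2.39, 2.39, 3.14, 3.14, 3.14, 3.14, 3.14].

## Interface

Orientations are given as a rotation vector (axis times angle).
In Python, from bench import r gives the robot as it stands.
- The arm moves only by the tool send_rows, never from a script. Its argument "plan" is a list of rows, each a list of 5 numbers: the shift along the tool's x, y, z in cm, then the turn about the tool's y in degrees, then the opening, from 0 (shut) to 1 (fully open). In form: [[dx, dy, dz, spin, grip], ...]. A call has 1 to 12 rows; each row shifts and turns the commanded pose from where the row before left it, along the tool's axes as they then stand; what a row does not reach is not made up. A row lasts 1/8 s, in which the tool goes at most 62.5 mm and 10.7 degrees, less where a joint would pass 70% of its speed; a pose out of reach is approached as far as the arm can. A call is refused whole if a number of a shift passes 6.25 or a number of a turn 10.7, either way. A call with a gripper value outside its range is refused whole. The fingers move at their own pace and stop on an object; "force" is the grip in N (left out, the last holds). Time passes only in rows, so rows that do not move let the fingers close. It gives the time, the measured TCP pose, the force and the opening at its end, in the units of the state.
- r.get_obs(): the state, without advancing time (a new reading comes with each control period).
- r.grab_frame(name): name is "scene" or "side" or "wrist"; returns a dict with "image" (400x640x3 uint8, red, green, blue), "camera_matrix" (3x3 intrinsics, pixels), "D" ([k1, k2, p1, p2, k3] as OpenCV has them; the pictures are not rectified), "cam_to_world" (4x4, takes a point from camera to world coordinates). Camera axes: x right, y down, z forward; pixel columns grow to the right and rows downward; lengths in m; the calibration is good to about 2 mm. A picture is of the moment at which its call begins. There is no depth.
- r.hand_in(): hands the job in, once; it reports no verdict.
Trained networks look in the newest picture that a camera, given by its name, has taken for a name from the list of things; names that differ only in an ending like _2 or _b are one class to them, and where a whole thing is asked for, a point or a joint stands for the part that bears it (a point fixed in the world has none). Each returns a list of dicts, best first, with "p" (0 to 1); they miss things now and then, are a little off and sometimes report something else, mostly with a low value. They report only what shows in the picture. A call takes as long as a camera call. They do not tell look-alikes from the thing itself.
- r.recognise(camera, target): "rect" ([left, top, right, bottom] in pixels, round what is visible of it).
The state is a dict: "clock": time; "joints": joint angles; "qvel": joint speeds; "tau": joint torques, N m; "tcp_pos": TCP position; "orientation": TCP orientation; "contact_force": force on the tool from outside, world axes, zero at the start; "moment": the same for the moment, N m; "grip_width": finger opening in m.
Only numpy, scipy, OpenCV 4.12 (cv2) and the standard library are available. Lean on these libraries where they do the work, as an engineer would, in place of code of your own. Each camera call takes 0.05 s, during which the arm holds its last target.

## Working session

There is one attempt and no reset: what is moved stays moved. The work goes in short steps, Python scripts to look and compute and a tool call to move; the robot and the scene stay as the last step left them, time stands still between calls to the robot, and variables do not carry over. Pictures are saved under pics/ and viewed, and the job is handed in when it is done.

Besides the shell and the picture viewer there is one more tool, called as name(argument=value, ...) on one line, values as JSON. send_rows: Moves the arm, as the interface text tells. Its arguments: {"type":"object","properties":{"plan":{"type":"array","items":{"type":"array","items":{"type":"number"}}},"force":{"type":"number"}},"required":["plan"]}

```bash
ls; mkdir -p pics; cat > h.py <<'E'
import numpy as np, cv2
from bench import r
def save(n,f):
    cv2.imwrite('pics/'+f,cv2.cvtColor(n['image'],cv2.COLOR_RGB2BGR))
def ray(fr,px):
    u=cv2.undistortPoints(np.array([[px]],float),fr['camera_matrix'] if isinstance(fr['camera_matrix'],np.ndarray) else np.array(fr['camera_matrix']),np.array(fr['D'],float))[0,0]
    T=np.array(fr['cam_to_world']); d=T[:3,:3]@np.array([u[0],u[1],1.]); return T[:3,3],d
def onz(fr,px,z):
    o,d=ray(fr,px); return o+d*(z-o[2])/d[2]
def proj(fr,P):
    T=np.linalg.inv(np.array(fr['cam_to_world'])); p=cv2.projectPoints(np.array(P,float).reshape(-1,3),cv2.Rodrigues(T[:3,:3])[0],T[:3,3],np.array(fr['camera_matrix'],float),np.array(fr['D'],float))[0]; return p.reshape(-1,2)
E
python3 - <<'E'
from h import *
import pickle
np.set_printoptions(precision=4,suppress=True)
o=r.get_obs(); print({k:np.round(v,4) for k,v in o.items()}, r.tip_extent)
F={}
for n in ['scene','side','wrist']:
    F[n]=r.grab_frame(n); save(F[n],n+'0.png'); print(n,np.array(F[n]['cam_to_world']))
    for t in ['dock','cartridge','button_top','coupling','tin','funnel','vase','nailbrush','jug','turntable']:
        print(n,t,[(np.round(x['rect']),round(x['p'],2)) for x in r.recognise(n,t)][:3])
pickle.dump(F,open('f0.pkl','wb'))
E
```

```text
pics
{'clock': np.float64(0.0), 'joints': array([-1.2901,  0.4778,  0.0223,  1.5564, -0.0115,  1.1093, -0.0831]), 'qvel': array([ 0.0011,  0.0006, -0.0007, -0.0019, -0.0005,  0.0025, -0.0006]), 'tau': array([ -0.0003, -59.6459,   1.608 , -28.1194,   0.0126,   0.0097,
         0.    ]), 'tcp_pos': array([0.2556, 0.6241, 0.2443]), 'orientation': array([-1.3695, -0.9172,  0.9196]), 'contact_force': array([-0.0144,  0.018 , -0.3167]), 'moment': array([ 0.0367, -0.0193,  0.0499]), 'grip_width': np.float64(0.0856)} 0.014
scene [[ 0.2829  0.5189 -0.8066  1.6884]
 [ 0.9591 -0.1572  0.2353 -0.382 ]
 [-0.0047 -0.8402 -0.5422  0.8323]
 [ 0.      0.      0.      1.    ]]
scene dock [(array([282., 178., 334., 234.]), 0.6), (array([307., 182., 312., 190.]), 0.34)]
scene cartridge [(array([259., 214., 280., 240.]), 0.72), (array([292., 187., 315., 206.]), 0.63)]
scene button_top [(array([397., 141., 478., 220.]), 0.47), (array([308., 182., 313., 190.]), 0.37)]
scene coupling [(array([226., 186., 236., 205.]), 0.73)]
scene tin [(array([270., 249., 298., 281.]), 0.76), (array([284., 184., 335., 235.]
[... 911 characters left out ...]
]), 0.61)]
side vase [(array([369., 164., 399., 203.]), 0.82), (array([259.,  94., 337., 166.]), 0.7)]
side nailbrush [(array([228., 164., 259., 187.]), 0.82), (array([264., 194., 347., 251.]), 0.54)]
side jug [(array([310., 300., 371., 371.]), 0.97), (array([264., 191., 346., 251.]), 0.55)]
side turntable [(array([260.,  91., 336., 168.]), 0.86)]
wrist [[ 0.3796  0.8834  0.2749  0.185 ]
 [ 0.9252 -0.3622 -0.1136  0.6525]
 [-0.0008  0.2974 -0.9547  0.3747]
 [ 0.      0.      0.      1.    ]]
wrist dock []
wrist cartridge []
wrist button_top []
wrist coupling []
wrist tin []
wrist funnel []
wrist vase []
wrist nailbrush []
wrist jug []
wrist turntable [(array([231., 371., 243., 379.]), 0.45)]
```

View pictures.

```bash
python3 - <<'E'
from h import *
import pickle
F=pickle.load(open('f0.pkl','rb'))
a=F['scene']['image'][120:300,150:490]; b=F['side']['image'][80:380,210:440]
save({'image':cv2.resize(a,None,fx=2.3,fy=2.3,interpolation=cv2.INTER_CUBIC)},'sc_crop.png')
save({'image':cv2.resize(b,None,fx=2,fy=2,interpolation=cv2.INTER_CUBIC)},'si_crop.png')
a=F['scene']['image'][165:245,245:345]; b=F['side']['image'][180:280,255:360]
save({'image':np.hstack([cv2.resize(a,(400,320),interpolation=cv2.INTER_CUBIC),cv2.resize(b,(400,320),interpolation=cv2.INTER_CUBIC)])},'close.png')
E
```

```text
(no output)
```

View pics/sc_crop.png

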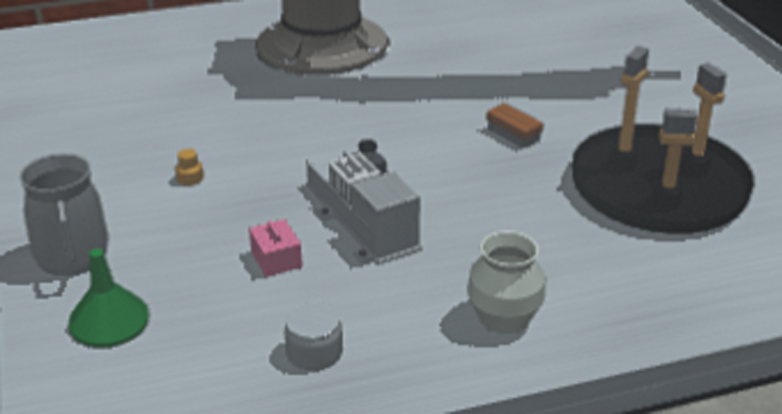

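View pics/si_crop.png

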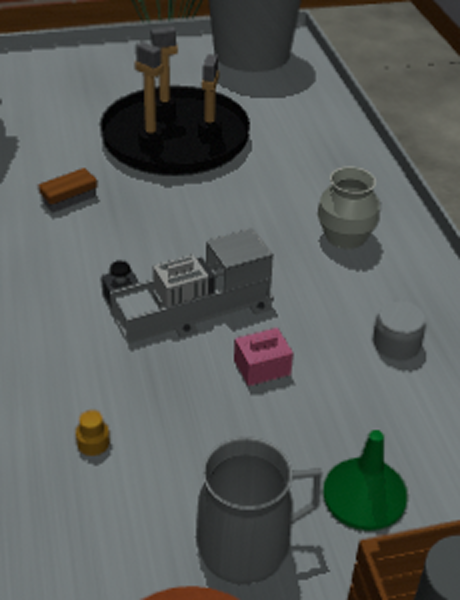

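View pics/close.png

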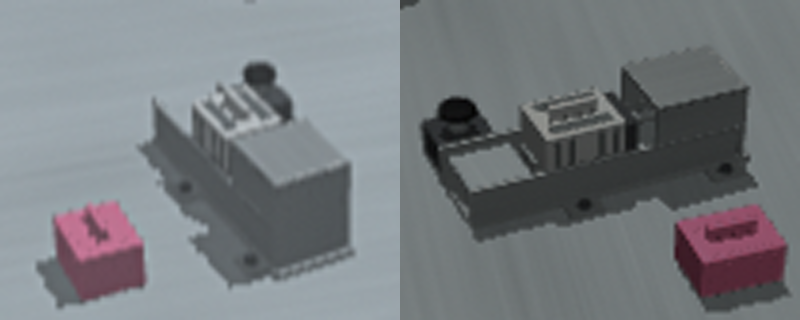

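View pics/wrist0.png

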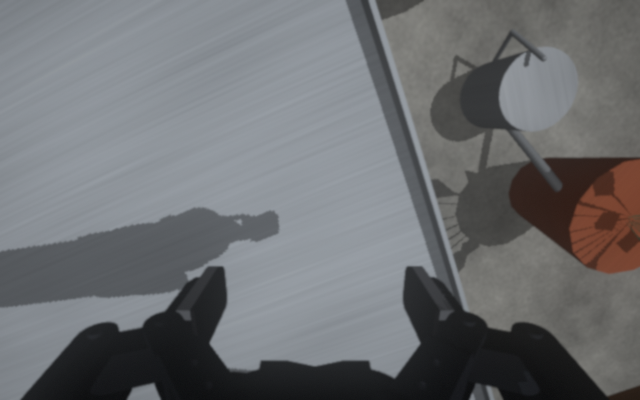

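```bash
python3 - <<'E'
from h import *
import pickle
from scipy.optimize import least_squares
np.set_printoptions(precision=4,suppress=True)
F=pickle.load(open('f0.pkl','rb'))
S=lambda x,y:(245+x/4,165+y/4)
D=lambda x,y:(255+(x-400)/(400/105),180+y/3.2)
obs=[('scene',S(258,70),(-36,55,56)),('side',D(458,106),(-36,55,56)),
('scene',S(350,162),(150,31,82)),('scene',S(283,187),(150,-31,82)),('scene',S(230,145),(80,-31,82)),('scene',S(298,120),(80,31,82)),
('side',D(748,86),(150,-31,82)),('side',D(638,107),(80,-31,82)),('side',D(622,66),(80,31,82)),('side',D(705,47),(150,31,82)),
('side',D(470,203),(-55,-30,40)),('side',D(441,152),(-55,30,40)),('scene',S(153,97),(-55,-30,40))]
def W(p,P):
    c,s=np.cos(p[2]),np.sin(p[2]); P=np.array(P)/1e3
    return np.array([p[0]+c*P[0]-s*P[1],p[1]+s*P[0]+c*P[1],P[2]])
def f(p): return np.concatenate([proj(F[c],W(p,P))[0]-np.array(u) for c,u,P in obs])
for y0 in (0,1.5,3,-1.5):
    q=least_squares(f,[.6,0,y0],loss='soft_l1'); print(q.x,q.cost)
    if q.cost<50:
        best=q.x; print(f(q.x).reshape(-1,2)); 
        for P in [(-36,55,56),(-36,0,56),(-55,0,30),(30,0,30)]: print(P,W(q.x,P))
o=r.get_obs(); from scipy.spatial.transform import Rotation as R
print(o['clock']); print(R.from_rotvec(o['orientation']).as_matrix())
# other things
for n,c,rect in [('jug','scene',(161,187,199,240)),('coupling','scene',(226,186,236,205)),('nailbrush','scene',(359,166,382,183)),('vase','scene',(359,220,386,266)),('turntable','scene',(401,142,477,221)),('funnel','scene',(178,227,216,274))]:
    print(n,onz(F[c],((rect[0]+rect[2])/2,rect[3]-6),0.0))
E
```

```text
[ 0.4902 -0.089   0.2286] 12.920941626640815
[[-0.4567 -0.0951]
 [-1.0189  0.8513]
 [-0.147  -0.1626]
 [-1.9115 -0.3932]
 [-0.1528 -1.4804]
 [ 0.8932 -0.8168]
 [-0.3129  0.2202]
 [ 4.8588  0.5902]
 [-0.9758 -0.1028]
 [ 0.3458 -0.6116]
 [ 1.028  -3.2867]
 [ 0.3756 -1.4967]
 [ 0.0672  1.5252]]
(-36, 55, 56) [ 0.4427 -0.0436  0.056 ]
(-36, 0, 56) [ 0.4552 -0.0972  0.056 ]
(-55, 0, 30) [ 0.4367 -0.1015  0.03  ]
(30, 0, 30) [ 0.5195 -0.0822  0.03  ]
[ 0.4902 -0.089   0.2286] 12.920941626641778
[[-0.4567 -0.0951]
 [-1.0189  0.8513]
 [-0.147  -0.1626]
 [-1.9115 -0.3932]
 [-0.1528 -1.4804]
 [ 0.8932 -0.8168]
 [-0.3129  0.2202]
 [ 4.8588  0.5902]
 [-0.9758 -0.1028]
 [ 0.3458 -0.6116]
 [ 1.028  -3.2867]
 [ 0.3756 -1.4967]
 [ 0.0672  1.5252]]
(-36, 55, 56) [ 0.4427 -0.0436  0.056 ]
(-36, 0, 56) [ 0.4552 -0.0972  0.056 ]
(-55, 0, 30) [ 0.4367 -0.1015  0.03  ]
(30, 0, 30) [ 0.5195 -0.0822  0.03  ]
[ 0.4902 -0.089   0.2286] 12.920941626640664
[[-0.4567 -0.0951]
 [-1.0189  0.8513]
 [-0.147  -0.1626]
 [-1.9115 -0.3932]
 [-0.1528 -1.4804]
 [ 0.8932 -0.8168]
 [-0.3129  0.2202]
 [ 4.8588  0.5902]
 [-0.
[... 273 characters left out ...]
12.92094162663992
[[-0.4567 -0.0951]
 [-1.0189  0.8513]
 [-0.147  -0.1626]
 [-1.9115 -0.3932]
 [-0.1528 -1.4804]
 [ 0.8932 -0.8168]
 [-0.3129  0.2202]
 [ 4.8588  0.5902]
 [-0.9758 -0.1028]
 [ 0.3458 -0.6116]
 [ 1.028  -3.2867]
 [ 0.3756 -1.4967]
 [ 0.0672  1.5252]]
(-36, 55, 56) [ 0.4427 -0.0436  0.056 ]
(-36, 0, 56) [ 0.4552 -0.0972  0.056 ]
(-55, 0, 30) [ 0.4367 -0.1015  0.03  ]
(30, 0, 30) [ 0.5195 -0.0822  0.03  ]
1.65
[[ 0.3791 -0.     -0.9254]
 [ 0.9254 -0.      0.3791]
 [-0.     -1.      0.    ]]
jug [ 0.5282 -0.4691 -0.    ]
coupling [ 0.3803 -0.2964  0.    ]
nailbrush [0.3804 0.2011 0.    ]
vase [0.8023 0.0362 0.    ]
turntable [0.6631 0.319  0.    ]
funnel [ 0.6973 -0.4312  0.    ]
```

send_rows(plan=[[0,0,0,-8.85,0.5],[0,0,0,-8.85,0.5],[0,0,0,-8.85,0.5],[0,0,0,-8.85,0.5],[-3.9,0,-1.6,0,0.5],[-3.9,0,-1.6,0,0.5],[-3.9,0,-1.6,0,0.5],[-3.9,0,-1.6,0,0.5],[-3.9,0,-1.6,0,0.5],[-3.9,0,-1.6,0,0.5],[-3.9,0,-1.6,0,0.5],[-3.9,0,-1.6,0,0.5]])

```text
clock: 3.15
tcp_pos: [0.4522, 0.3487, 0.2455]
orientation: [-1.092, -1.376, 1.375]
contact_force: [0.7, 0.0, -0.6]
grip_width: 0.0425
```

send_rows(plan=[[-4.6,0,1.1,0,0.5],[-4.6,0,1.1,0,0.5],[-4.6,0,1.1,0,0.5],[-4.6,0,1.1,0,0.5],[-4.6,0,1.1,0,0.5],[-4.6,0,1.1,0,0.5],[-4.6,0,1.1,0,0.5],[-4.6,0,1.1,0,0.5],[0,0,0,0,0.5]])

```text
clock: 4.28
tcp_pos: [0.4489, -0.0322, 0.2456]
orientation: [-1.097, -1.371, 1.371]
contact_force: [0.6, 0.4, -0.0]
grip_width: 0.0428
```

```bash
python3 - <<'E'
from h import *
import pickle
from scipy.spatial.transform import Rotation as R
np.set_printoptions(precision=4,suppress=True)
o=r.get_obs(); print(o['clock'],o['tcp_pos'],o['joints'],o['grip_width'],r.tip_extent); print(R.from_rotvec(o['orientation']).as_matrix())
F={}
for n in ['wrist']:
    F[n]=r.grab_frame(n); save(F[n],n+'1.png'); print(np.array(F[n]['cam_to_world']))
pickle.dump(F,open('f1.pkl','wb'))
p=[.4902,-.089,.2286]
for n,P in [('btn',(-36,55,56)),('carttopfront',(0,0,70)),('cl',(0,25,70)),('cr',(0,-25,70)),('railL',(-55,29,40)),('railR',(-55,-29,40)),('end',(-55,0,30))]:
    c,s=np.cos(p[2]),np.sin(p[2]);P=np.array(P)/1e3
    print(n,proj(F['wrist'],[p[0]+c*P[0]-s*P[1],p[1]+s*P[0]+c*P[1],P[2]]))
E
```

```text
4.275 [ 0.4489 -0.0322  0.2456] [-0.2787  0.0963  0.227   2.0813 -0.0254  0.9661  1.7547] 0.042844257251189746 0.014
[[-0.2204  0.0006 -0.9754]
 [ 0.9754 -0.0007 -0.2204]
 [-0.0008 -1.     -0.0004]]
[[-0.2199  0.9313  0.2905  0.3742]
 [ 0.9755  0.2102  0.0646 -0.0499]
 [-0.0009  0.2976 -0.9547  0.3749]
 [ 0.      0.      0.      1.    ]]
btn [[306.4484 183.6669]]
carttopfront [[254.5256 220.3021]]
cl [[278.1692 220.1602]]
cr [[230.956  220.4407]]
railL [[282.8518 163.7488]]
railR [[230.12   164.1991]]
end [[258.0597 162.6486]]
```

View pics/wrist1.png

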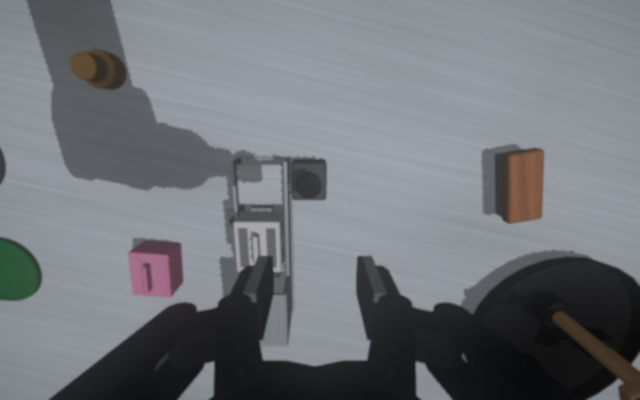

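```bash
python3 - <<'E'
from h import *
import pickle
F=pickle.load(open('f1.pkl','rb'))
a=F['wrist']['image'][140:290,215:345]
save({'image':cv2.resize(a,None,fx=4,fy=4,interpolation=cv2.INTER_CUBIC)},'w1c.png')
E
```

```text
(no output)
```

View pics/w1c.png

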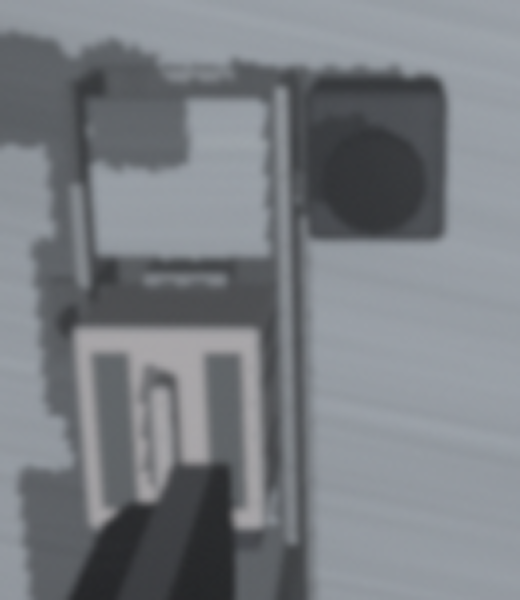

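send_rows(plan=[[-1.75,0,0.35,-0.4,0.5],[-1.75,2.5,0.3,0,0.5],[0,2.5,0,0,0.5],[0,2.5,0,0,0.5],[0,2.5,0,0,0.5],[0,1.5,0,0,0.5],[0,0,0,0,0.5]])

```text
clock: 5.2
tcp_pos: [0.4506, -0.0633, 0.1296]
orientation: [-1.086, -1.38, 1.382]
contact_force: [-0.6, 0.9, 0.6]
grip_width: 0.0431
```

```bash
python3 - <<'E'
from h import *
import pickle
from scipy.spatial.transform import Rotation as R
np.set_printoptions(precision=4,suppress=True)
o=r.get_obs(); print(o['clock'],o['tcp_pos'],o['joints'],o['grip_width'],r.tip_extent); M=R.from_rotvec(o['orientation']).as_matrix();print(M)
F={}
for n in ['wrist','scene','side']:
    F[n]=r.grab_frame(n); save(F[n],n+'2.png')
F['obs']=o
pickle.dump(F,open('f2.pkl','wb'))
t=o['tcp_pos']
for n in ['wrist','scene','side']:
    print(n,'tips',proj(F[n],[t+M@[s*.028,.014,0] for s in (1,-1)]),'btn',proj(F[n],[.4439,-.0413,.056]))
a=F['scene']['image'][130:250,250:370]; b=F['side']['image'][150:270,230:350]
save({'image':np.hstack([cv2.resize(a,(400,400),interpolation=cv2.INTER_CUBIC),cv2.resize(b,(400,400),interpolation=cv2.INTER_CUBIC)])},'close2.png')
E
```

```text
5.2 [ 0.4506 -0.0633  0.1296] [-0.2006  0.2852  0.2366  2.1833 -0.1045  0.6852  1.9159] 0.04310178584595972 0.014
[[-0.235  -0.0019 -0.972 ]
 [ 0.972   0.0001 -0.235 ]
 [ 0.0006 -1.      0.0018]]
wrist tips [[369.8116 270.2934]
 [262.8717 270.3459]] btn [[348.2684 228.4466]]
scene tips [[311.1567 166.2811]
 [295.6837 170.6792]] btn [[309.824  182.4784]]
side tips [[268.2997 194.6555]
 [276.3327 206.9574]] btn [[269.5285 213.3779]]
```

View pics/wrist2.png

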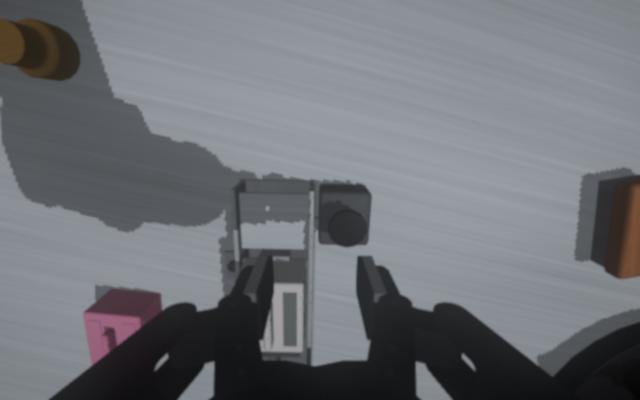

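View pics/close2.png

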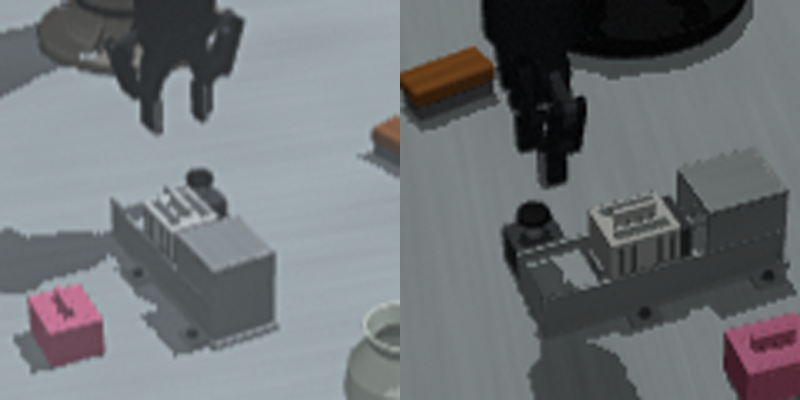

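```bash
python3 - <<'E'
from h import *
o=r.get_obs(); print(o['clock'],o['tcp_pos'],o['qvel'],o['contact_force'],o['orientation'])
E
```

```text
5.35 [ 0.45168288 -0.06386531  0.13105935] [ 0.00112011 -0.00451386  0.00330024 -0.00120609  0.00037822 -0.00343123
  0.00016669] [ 0.92608164  0.05043402 -0.26389414] [-1.08910956 -1.3822724   1.38042967]
```

send_rows(plan=[[-0.37,0.6,0.26,0.4,0.54],[0,2,0,0,0.54],[0,2,0,0,0.54],[0,0,0,0,0.54],[0,0,0,0,0.54]])

```text
clock: 5.98
tcp_pos: [0.4496, -0.0685, 0.0848]
orientation: [-1.093, -1.376, 1.375]
contact_force: [0.7, 0.0, 1.4]
grip_width: 0.0462
```

```bash
python3 - <<'E'
from h import *
import pickle
from scipy.spatial.transform import Rotation as R
np.set_printoptions(precision=4,suppress=True)
F={}
for n in ['wrist','scene','side']:
    F[n]=r.grab_frame(n); save(F[n],n+'3.png')
o=r.get_obs(); print(o['clock'],o['tcp_pos'],o['grip_width'],o['contact_force']); M=R.from_rotvec(o['orientation']).as_matrix();print(M)
t=o['tcp_pos']
for n in ['wrist','scene','side']:
    print(n,'tips',proj(F[n],[t+M@[s*.027,.014,0] for s in (1,-1)]),'btn',proj(F[n],[.4439,-.0413,.056]))
a=F['scene']['image'][150:230,270:350]; b=F['side']['image'][170:250,240:320]
save({'image':np.hstack([cv2.resize(a,(400,400),interpolation=cv2.INTER_CUBIC),cv2.resize(b,(400,400),interpolation=cv2.INTER_CUBIC)])},'close3.png')
save({'image':cv2.resize(F['wrist']['image'][180:330,220:400],None,fx=4,fy=4,interpolation=cv2.INTER_CUBIC)},'w3c.png')
E
```

```text
6.125 [ 0.4499 -0.0683  0.085 ] 0.04599926287816841 [-0.5712 -0.0856 -0.9945]
[[-0.227   0.0016 -0.9739]
 [ 0.9739  0.0001 -0.227 ]
 [-0.0003 -1.     -0.0015]]
wrist tips [[368.2159 270.9261]
 [265.0235 271.0188]] btn [[365.0048 258.6582]]
scene tips [[309.5383 178.5281]
 [294.7674 182.8154]] btn [[309.824  182.4784]]
side tips [[269.2774 209.2304]
 [276.7494 221.3403]] btn [[269.5285 213.3779]]
```

View pics/w3c.png

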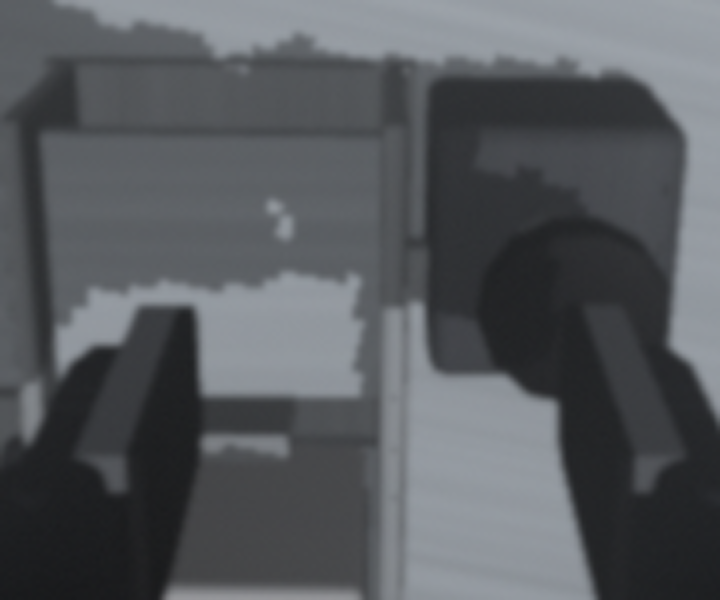

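View pics/close3.png

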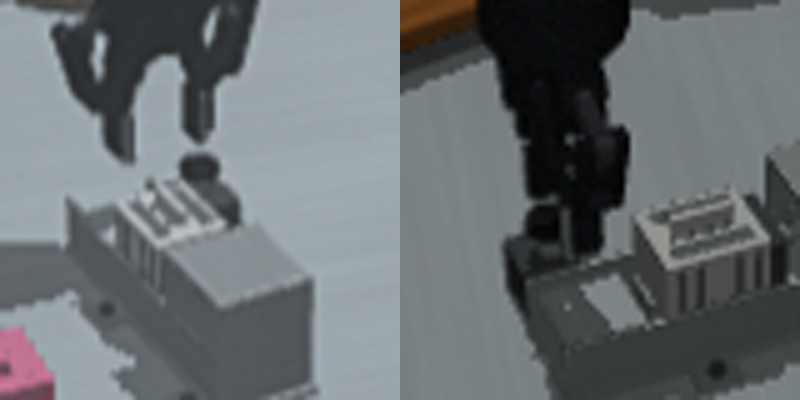

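send_rows(plan=[[0,0.7,0,0,0.54],[0,0.7,0,0,0.54],[0,0,0,0,0.54]])

```text
clock: 6.5
tcp_pos: [0.4487, -0.0683, 0.0696]
orientation: [-1.091, -1.375, 1.376]
contact_force: [-0.5, -0.3, -0.4]
grip_width: 0.0458
```

send_rows(plan=[[0,0.3,0,0,0.54],[0,0,0,0,0.54]])

```text
clock: 6.75
tcp_pos: [0.4494, -0.0683, 0.0672]
orientation: [-1.092, -1.376, 1.376]
contact_force: [-0.3, -0.1, 1.0]
grip_width: 0.0463
```

send_rows(plan=[[0,0.3,0,0,0.54],[0,0,0,0,0.54]])

```text
clock: 7.0
tcp_pos: [0.4494, -0.0683, 0.0643]
orientation: [-1.092, -1.376, 1.376]
contact_force: [0.1, 0.3, 0.3]
grip_width: 0.0461
```

send_rows(plan=[[0,0.3,0,0,0.54],[0,0,0,0,0.54]])

```text
clock: 7.25
tcp_pos: [0.4494, -0.0683, 0.0612]
orientation: [-1.092, -1.376, 1.376]
contact_force: [0.3, -0.2, 2.8]
grip_width: 0.0463
```

```bash
python3 - <<'E'
from h import *
np.set_printoptions(precision=4,suppress=True)
F={n:r.grab_frame(n) for n in ['wrist','scene','side']}
o=r.get_obs(); print(o['clock'],o['tcp_pos'],o['grip_width'],o['contact_force'])
a=F['scene']['image'][150:230,270:350]; b=F['side']['image'][170:250,240:320]
save({'image':np.hstack([cv2.resize(a,(400,400),interpolation=cv2.INTER_CUBIC),cv2.resize(b,(400,400),interpolation=cv2.INTER_CUBIC)])},'close4.png')
save({'image':cv2.resize(F['wrist']['image'][180:330,220:400],None,fx=4,fy=4,interpolation=cv2.INTER_CUBIC)},'w4c.png')
E
```

```text
7.4 [ 0.4494 -0.0683  0.0613] 0.045675177591085594 [ 0.7735 -0.9534  2.1625]
```

View pics/w4c.png

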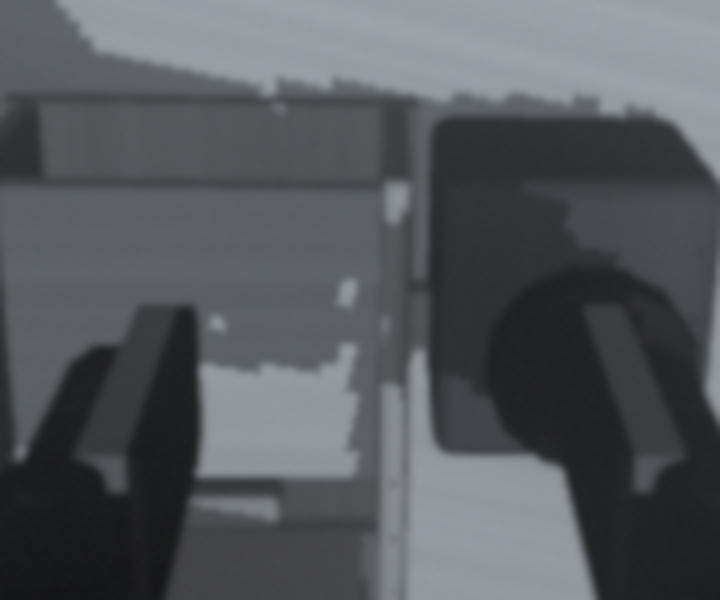

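View pics/close4.png

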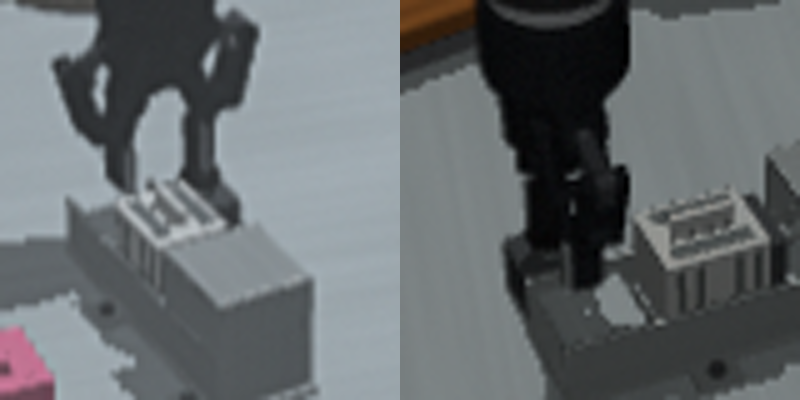

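send_rows(plan=[[0,0.35,0,0,0.54],[0,0.35,0,0,0.54],[0,0,0,0,0.54]])

```text
clock: 7.78
tcp_pos: [0.4496, -0.0683, 0.0568]
orientation: [-1.092, -1.376, 1.374]
contact_force: [-10.7, 0.2, 47.0]
grip_width: 0.0461
```

send_rows(plan=[[0,0.2,0,0,0.54],[0,0,0,0,0.54]])

```text
clock: 8.02
tcp_pos: [0.4498, -0.0683, 0.0563]
orientation: [-1.092, -1.377, 1.372]
contact_force: [-16.2, 0.1, 70.8]
grip_width: 0.0462
```

send_rows(plan=[[0,-0.25,0,0,0.54],[0,0,0,0,0.54]])

```text
clock: 8.28
tcp_pos: [0.4495, -0.0683, 0.0569]
orientation: [-1.092, -1.376, 1.374]
contact_force: [-8.3, -0.4, 39.7]
grip_width: 0.046
```

```bash
python3 - <<'E'
from h import *
np.set_printoptions(precision=4,suppress=True)
F={n:r.grab_frame(n) for n in ['wrist','scene','side']}
o=r.get_obs(); print(o['clock'],o['tcp_pos'],o['grip_width'],o['contact_force'],o['moment'])
a=F['scene']['image'][150:230,270:350]; b=F['side']['image'][170:250,240:320]
save({'image':np.hstack([cv2.resize(a,(400,400),interpolation=cv2.INTER_CUBIC),cv2.resize(b,(400,400),interpolation=cv2.INTER_CUBIC)])},'close5.png')
save({'image':cv2.resize(F['wrist']['image'][180:330,220:400],None,fx=4,fy=4,interpolation=cv2.INTER_CUBIC)},'w5c.png')
E
```

```text
8.425 [ 0.4496 -0.0683  0.0569] 0.04597639835569448 [-9.7224  0.4827 39.447 ] [1.0674 2.1618 0.0836]
```

View pics/w5c.png

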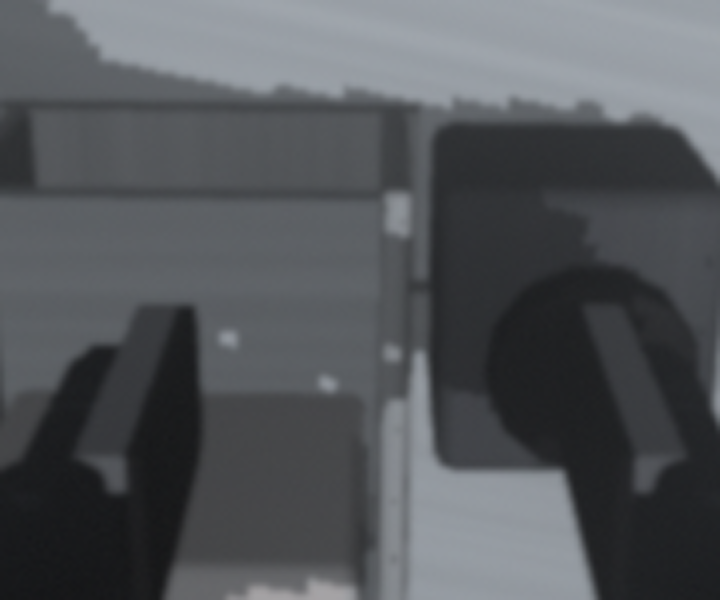

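View pics/close5.png

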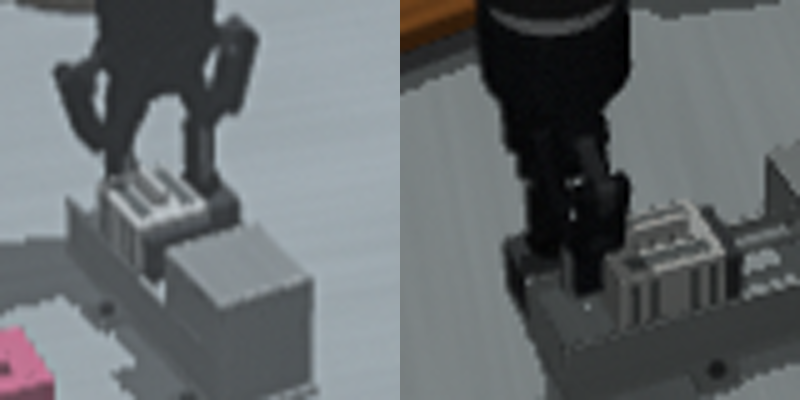

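send_rows(plan=[[0,-0.15,0,0,0.54],[0,0,0,0,0.54],[0,0,0,0,0.54]])

```text
clock: 8.8
tcp_pos: [0.4494, -0.0683, 0.0573]
orientation: [-1.092, -1.376, 1.375]
contact_force: [-4.5, 0.4, 21.4]
grip_width: 0.0464
```

```bash
python3 - <<'E'
from h import *
from scipy.optimize import least_squares
np.set_printoptions(precision=4,suppress=True)
F={n:r.grab_frame(n) for n in ['side','scene']}
o=r.get_obs(); print(o['clock'],o['tcp_pos'],o['contact_force'],np.abs(o['qvel']).max())
p=[.4902+.0012,-.089+.0023,.2286]
c,s=np.cos(p[2]),np.sin(p[2])
for n in F:
  for x in (-.015,.004,.018):
    q=[(x-.03,.025,.07),(x-.03,-.025,.07),(x+.03,-.025,.07),(x+.03,.025,.07)]
    print(n,x,proj(F[n],[[p[0]+c*a-s*b,p[1]+s*a+c*b,z] for a,b,z in q]).tolist())
  print([(np.round(k['rect'],1),round(k['p'],2)) for k in r.recognise(n,'cartridge')])
b=F['side']['image'][190:250,260:340].copy(); a=F['scene']['image'][160:220,270:350]
save({'image':np.hstack([cv2.resize(v,(400,300),interpolation=cv2.INTER_CUBIC) for v in (a,b)])},'close6.png')
E
```

```text
8.9 [ 0.4495 -0.0683  0.0573] [-4.7429 -0.0323 21.8103] 0.0026286035449879027
side -0.015 [[270.1688089552461, 216.89407266748316], [277.2254109013445, 228.5200766154405], [298.8306406624685, 222.1999561187525], [291.28145170637646, 210.9340052710717]]
side 0.004 [[276.92448443412974, 214.98727825818364], [284.1416195198422, 226.49799662501084], [305.5285968267167, 220.2385740031996], [297.83212205911263, 209.08416004073698]]
side 0.018 [[281.86085641373717, 213.59379128837847], [289.193574406043, 225.02030952994988], [310.41972670417, 218.80568035044368], [302.61737025916966, 207.7326736717323]]
[(array([282.7, 214.3, 304.5, 232.9]), 0.97), (array([325.8, 244.3, 352.6, 270.8]), 0.67)]
scene -0.015 [[300.32017325832976, 179.91642499372304], [286.4838710837694, 183.91678516999838], [295.09580259338713, 192.6091136124527], [309.23465262106305, 188.36491059207827]]
scene 0.004 [[303.08528667389163, 182.53697606829314], [289.15408029590077, 186.61212094346925], [297.93580156713773, 195.47521842923004], [312.17217703664045, 191.14891900195582]]
scene 0.018 [[305.1565832554369, 184.4999950044573], [291.1549096021549, 188.63166084538503], [300.06478008747484, 197.6236347063164], [314.37353383177924, 193.23524500801577]]
[(array([259.5, 215. , 279.8, 240.7]), 0.91), (array([291.1, 183.5, 310. , 202.2]), 0.49)]
```

View pics/close6.png

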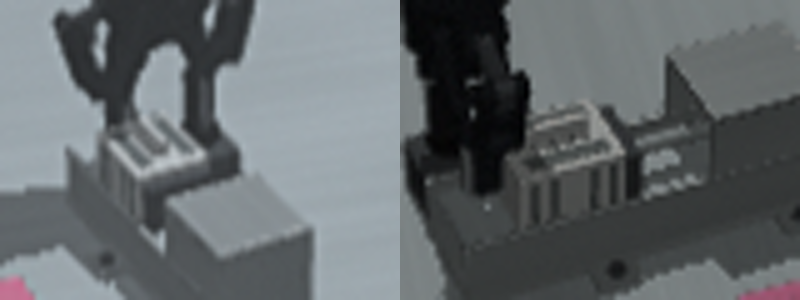

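```bash
python3 - <<'E'
from h import *
print(r.hand_in()); o=r.get_obs(); print(o['clock'],o['tcp_pos'],o['contact_force'])
E
```

```text
the job is handed in; nothing more can be done
None
the job is handed in; nothing more can be done
```

I pressed the ejector button fully down with one fingertip. The cartridge popped forward and was stopped by the other finger, still upright on the slide. I handed the job in at about 8.9 s with the arm holding that pose; no verdict was reported.

- **Cartridge:** in the side picture it stands at about dock x = +3 mm, inside the -15 to +18 mm limits. The scene picture also showed it upright against the finger.
- **Button:** the push was steady at about 21 N, far more than the spring needs. Changing the commanded height hardly moved the tool, so the button is at its stop. I could not read the button travel directly.
- **Finger on cartridge:** the contact force was not measured on its own. I inferred it from the picture, the sprung pusher, and a force reading of about -5 N in world x (towards the robot).
- **High force while pressing:** the push briefly rose to about 71 N when the button bottomed. That came through the fingertip and stayed under the 120 N wrist limit. I backed off straight away.
- **Disagreements:** the wrist camera put the dock about 2 mm from the fit to the two fixed cameras, so I used the wrist value. The fingertips also stood less far ahead of the tool point than the listed 14 mm, because the gripper was half open, so I found the button by feel.
- **Other things on the shelf:** the arm's path kept clear of them and of the pink look-alike. I did not measure their positions again at the end.

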